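# Set two binding plates out over the drilling rest

### The job

The two aluminium binding plates on the drilling rest are to be drilled together through the red crosses. First knock the upper plate along until the ends of both plates are flush, with the pair still well back on the rest; then slide the pair outward between the guide cheeks until the black pen line lies over the outer end of the red profile, keep it flat, and finish while still holding it there, because let go it would tip. Leave the other tools and parts on the bench where they are.

Things in the scene. Friction and masses are not known exactly. Their poses are not given: they have to be found in the camera images.
- rest_edge (a point): Middle of the top edge at the outer end of the drilling rest: a fixed red aluminium profile, 170 long, 44 wide, its top 52 mm above the bench, on a plywood foot 164 x 120 x 12 mm. x points outward, level along the profile (roughly to the robot's right), y across it, z up. The plates lie lengthwise on its top, their sides 3 mm proud of it. Below the overhang is only the bench.
- channel (a point): Point on the profile's top mid-way between two upright steel guide cheeks, 25 mm behind the outer end; same axes as the rest. The cheeks are 40 long (x), 5 mm thick, reach 20 mm above the profile's top and leave a 54 mm wide channel for the 50 mm wide plates.
- upper_plate_mid (a point): Centre of the upper of two equal loose plates, 240 x 50 x 8 mm, about 0.26 kg each. x along it, outward; z up. At the start it sticks out 12 to 28 mm past the lower one at the outer or at the rear end; the ends that stick out are clear of the profile. Held by friction only: pushing it leaves the lower where it is, but pushing the lower carries it along. Pen line and red crosses on top.
- lower_plate_mid (a point): Centre of the lower plate, same size and axes as the upper one, unmarked; it lies on the profile's top, 4 mm below this point.
- pen_line (a point): Middle of the black pen line (3.5 mm wide) across the top of the upper plate, 15 mm behind its centre (105 mm from its rear end, the crosses are outward of it); same axes as the plate. With the line over the rest's outer end the plates overhang by 135 mm, their balance point is 15 mm beyond the edge, and they tip outward unless held near the rear end.
- bit_block: Bystander: small wooden block with five upright drill bits, 26 x 70 x 69 mm; origin at the middle of its underside.
- marker: Bystander: black and red felt pen lying on the bench beside the rest's foot on the robot's side, 140 mm long, 14 mm thick; origin at the middle of its underside.
- caliper: Bystander: steel vernier caliper lying flat, 211 x 50 x 14 mm; origin at the middle of its underside.
- screw_tray: Bystander: small blue open tray with screws, 50 x 76 x 30 mm; origin at the middle of its underside.
- white_tape: Bystander: roll of cream masking tape lying flat, 75 mm across, 19 mm high; origin at the middle of its underside.
- heel_unit: Bystander: black ski-binding heel unit with wire brake arms, 147 x 96 x 40 mm; origin at the middle of its underside.

How it is judged:
By the outcome, as a careful person would: the job done as asked, in the order asked, and still so for the second after the job is handed in, while the arm keeps its last pose, push and grip.
It also fails if it takes over 42 s, if anything falls off the work surface, if the arm or the gripper's body presses on something with over 40 N, if the wrist force passes 120 N, or if a joint passes its speed limit or range.

### The arm

A 6-joint arm with a two-finger parallel gripper is mounted at the origin on a cart in front of the work surface, level with it; the furniture and walls round the work are solid. World frame = base frame: x ahead of the robot, y to its left, z up, the work surface at z = 0. Lengths are in m, angles in degrees, forces in N, time in s.
With the tool pointing down it reaches from about 0.35 to 0.875 m from the base axis. Payload 4.2 kg.
Tool frame: the origin (TCP) lies at the very end of the fingers, on their centre line; the grasp point (between the pads) lies 19 mm behind it; z points along the fingers, y is the line along which they close (so a half turn about z gives the same grasp; the last joint's range is limited). The gripper opens to 87 mm and grips with 3 to 60 N. Pads are 19 mm wide; open, the fingers measure 117 mm over their backs; the gripper's body (75 mm by 190 mm) begins 51 mm behind the grasp point.
Start: joints at [80.764, 22.042, 0.453, 0, -68.411, -14.817], TCP at [0.255, 0.571, 0.223] pointing down, gripper open.
Joint ranges: [-179.83, 179.83], [-69.29, 118.12], [-61.27, 80.66], [-181.25, 117.63], [-171.15, -9.14], [-177.46, 177.46]. Speed limits (degrees/s): [159.86, 159.86, 180, 180, 180, 180].

### API

Orientations are given as a 3x3 rotation matrix whose columns are the frame's x, y, z axes.
In Python, from station import sense, cams, r gives the robot as it stands. The module is installed in compiled form; this text tells all that it offers.
- The arm moves only by the tool step_arm, never from a script. Its argument "targets" is text: rows parted by semicolons, each of 4 numbers parted by spaces: the shift along the tool's x, y, z in cm, then the turn about the tool's z in degrees. In form: x y z turn; .... A call has 1 to 12 rows; each row shifts and turns the commanded pose from where the row before left it, along the tool's axes as they then stand; what a row does not reach is not made up. A row lasts 1/12 s, in which the tool goes at most 41.7 mm and 7.16 degrees, less where a joint would pass 70% of its speed; a pose out of reach is approached as far as the arm can. A call with a gripper value outside its range is refused whole. "claw" is the finger opening in cm, from 0 to 8.7, set as the call begins (left out, the last holds). The fingers move at their own pace and stop on an object; the grip force is fixed at half the most. Time passes only in rows, so rows that do not move let the fingers close. It gives the time, the measured TCP pose, the force, the opening and the grip force at its end, in the units of the state.
- sense(): the state, without advancing time (a new reading comes with each control period).
- cams.capture(name): name is "side" or "top" or "wrist"; returns a dict with "frame" (420x560x3 uint8, blue, green, red), "vertical_fov" (degrees; the focal length in pixels is half the picture's height over the tangent of half this angle, whatever the lens; pixels are square), "cx", "cy" (the principal point, pixels), "eye" and "rotation" of the camera in the world; the wrist camera has in their place "tool_from_camera" (4x4, takes a point from camera to tool coordinates, whose origin is the TCP and whose axes are the flange's). Camera axes: x right, y down, z forward; pixel columns grow to the right and rows downward; lengths in m; the calibration is good to about 2 mm. The wrist camera is an equidistant fisheye: a pixel r from the principal point sees the ray r / f radians off the axis. A picture is of the moment at which its call begins: read the wrist's pose just before it. There is no depth.
- r.finish_job(): hands the job in; it is judged then, once.
The state is a dict: "time_s": time; "joints": joint angles; "joint_velocities": joint speeds; "effort": joint torques, N m; "tcp_pos": TCP position; "ee_rot": TCP orientation; "wrist_force": force on the tool from outside, world axes, zero at the start; "moment": the same for the moment, N m; "gripper_width": opening from 0.0 (shut) to 1.0 (fully open); "gripper_force": force on a finger pad.
Only numpy, scipy, OpenCV 4.12 (cv2) and the standard library are available. Lean on these libraries where they do the work, as an engineer would, in place of code of your own. Each camera call takes 0.05 s, during which the arm holds its last target. There are 200 camera calls.

## Working session

There is one attempt and no reset: what is moved stays moved. The work goes in short steps, Python scripts to look and compute and a tool call to move; the robot and the scene stay as the last step left them, time stands still between calls to the robot, and variables do not carry over. Pictures are saved under pics/ and viewed, at most 10 in all, crops included, and the job is handed in when it is done.

Besides the shell and the picture viewer there is one more tool, called after "Emit:" as name(argument=value, ...) on one line, values as JSON. step_arm: Moves the arm, as the interface text tells. Its arguments: {"type":"object","properties":{"targets":{"type":"string"},"claw":{"type":"number"}},"required":["targets"]}

```bash
mkdir -p pics; cat > h.py <<'E'
import numpy as np, cv2
from station import sense, cams, r
def ray(c,u,v):
    f=c["frame"].shape[0]/2/np.tan(np.radians(c["vertical_fov"])/2)
    d=np.array([(u-c["cx"])/f,(v-c["cy"])/f,1.0]); return np.array(c["rotation"])@d
def at(c,u,v,z):
    d=ray(c,u,v); e=np.array(c["eye"]); return e+d*(z-e[2])/d[2]
def proj(c,p):
    f=c["frame"].shape[0]/2/np.tan(np.radians(c["vertical_fov"])/2)
    q=np.array(c["rotation"]).T@(np.array(p)-np.array(c["eye"])); return q[:2]/q[2]*f+[c["cx"],c["cy"]]
E
python3 - <<'E'
from h import *
import pickle
s=sense(); print(s)
for n in("top","side"):
    c=cams.capture(n); pickle.dump(c,open(n+"0.pkl","wb")); cv2.imwrite(f"pics/{n}0.png",cv2.resize(c["frame"],(800,600),interpolation=cv2.INTER_CUBIC))
    print(n,c["eye"],np.round(c["rotation"],3),c["vertical_fov"],c["cx"],c["cy"])
E
```

```text
{'time_s': 0.0, 'joints': array([ 8.07666443e+01,  2.20904770e+01,  3.80555511e-01, -2.95173093e-02,
       -6.84131168e+01, -1.48163216e+01]), 'joint_velocities': array([ 0.01086902, -0.00105338, -0.08912587,  0.00255253, -0.04069468,
        0.03023911]), 'effort': array([-3.71618062e-04, -3.90667641e+01,  1.87396735e+01,  4.21976522e+00,
        1.08321989e-02, -1.97143290e-04]), 'tcp_pos': array([0.25444125, 0.57019609, 0.22146655]), 'ee_rot': array([[ 9.13115027e-01, -4.07701213e-01, -8.17392334e-04],
       [-4.07702023e-01, -9.13112747e-01, -2.04268745e-03],
       [ 8.64347905e-05,  2.19846111e-03, -9.99997580e-01]]), 'wrist_force': array([-0.0645493 , -0.82561142, -0.28760868]), 'moment': array([ 0.05434962, -0.00893923, -0.09610397]), 'gripper_force': 0.0, 'gripper_width': 0.9988796027365744}
top [0.48481114 0.05571869 1.16745583] [[ 0.    -0.995  0.096]
 [-1.     0.001  0.012]
 [-0.012 -0.096 -0.995]] 52.70367423445341 271.2202401884732 212.08915827170622
side [0.31162274 0.8280861  0.77680889] [[-0.946 -0.219  0.239]
 [-0.324  0.618 -0.717]
 [ 0.009 -0.755 -0.655]] 55.3583791550599 282.14083187251117 218.11743069413285
```

View pics/top0.png

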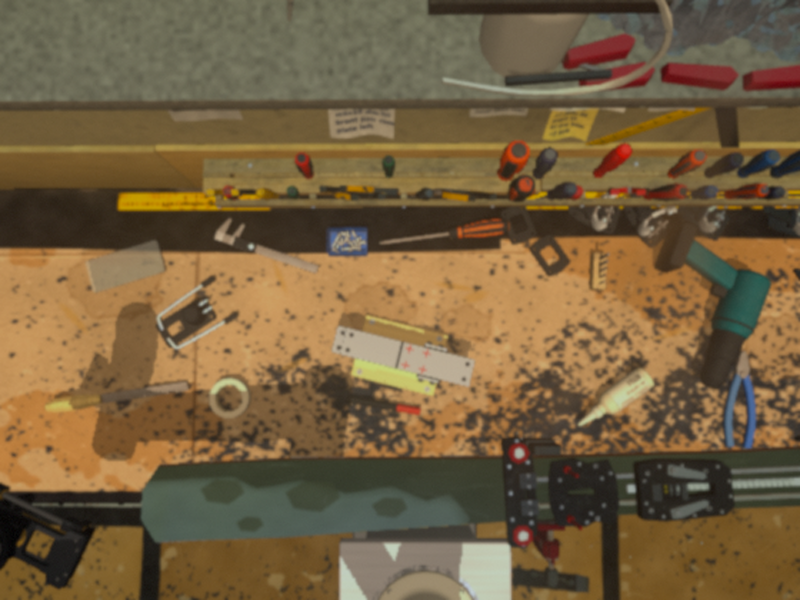

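View pics/side0.png

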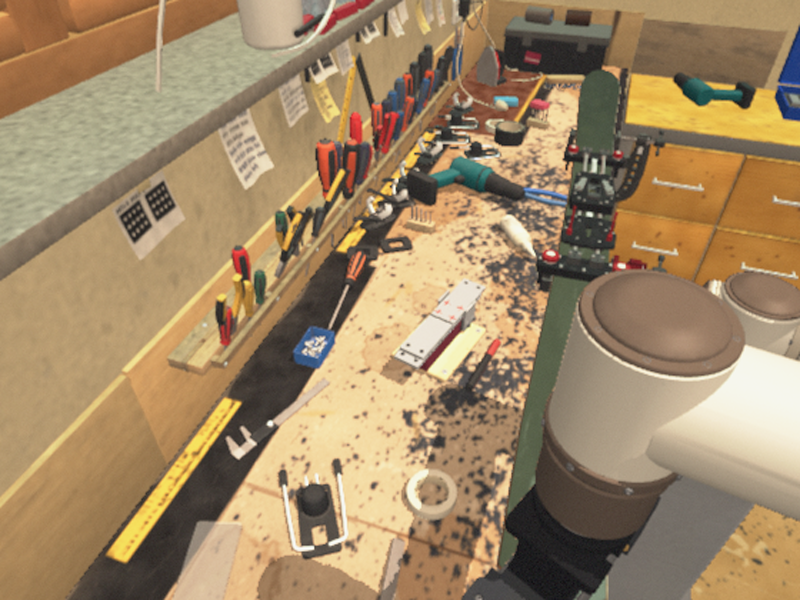

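The top picture shows the plates from (338,341) to (472,370) at 800x600, with the foot below them and the marker near (400,402). The tape is at (229,398), clear of the rear end. Next I'll enlarge both views.

```bash
python3 - <<'E'
import pickle,cv2,numpy as np
t=pickle.load(open("top0.pkl","rb"))["frame"][215:290,225:340]
s=pickle.load(open("side0.pkl","rb"))["frame"][190:270,270:350]
cv2.imwrite("pics/c0.png",cv2.resize(t,None,fx=6.9,fy=6.9,interpolation=cv2.INTER_CUBIC))
cv2.imwrite("pics/c1.png",cv2.resize(s,None,fx=7.5,fy=7.5,interpolation=cv2.INTER_CUBIC))
E
```

```text
(no output)
```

View pics/c0.png

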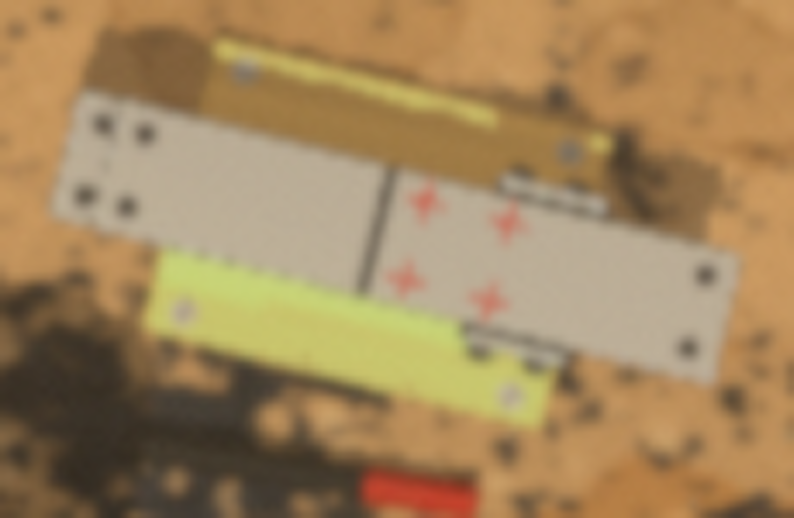

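View pics/c1.png

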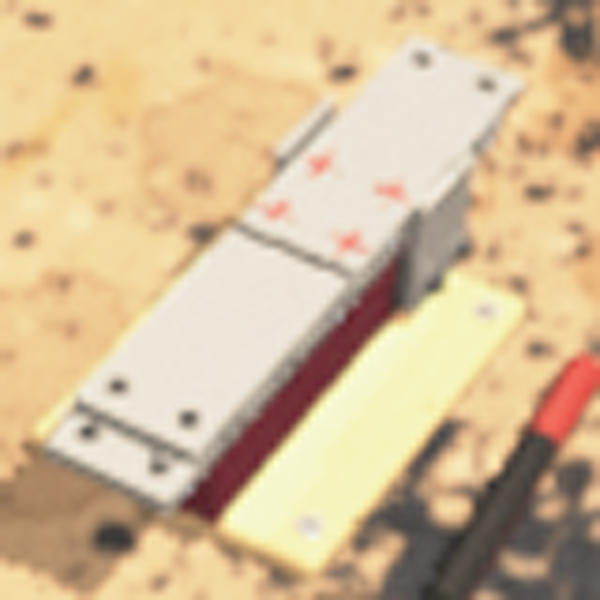

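The side crop shows the dark step of the upper plate's rear end from (80,402) to (205,460). The lower plate's rear end, from (45,448) to (180,505), lies further out. So the upper plate sticks out at the outer end and has to be pushed rearward.

```bash
python3 - <<'E'
from h import *
import pickle
t=pickle.load(open("top0.pkl","rb")); s=pickle.load(open("side0.pkl","rb"))
T=lambda U,V,z: at(t,(U+.5)/6.9-.5+225,(V+.5)/6.9-.5+215,z)
S=lambda U,V,z: at(s,(U+.5)/7.5-.5+270,(V+.5)/7.5-.5+190,z)
P={}
def show(n,p): P[n]=p; print(n,np.round(p,4))
show("outFar",T(740,255,.068));show("outNear",T(713,383,.068))
show("lowRearFar",T(83,90,.060));show("lowRearNear",T(50,215,.060))
show("lineFar",T(391,168,.068));show("lineNear",T(364,292,.068))
show("chFarOut",T(607,212,.072));show("chFarIn",T(502,176,.072));show("chNearIn",T(460,325,.072));show("chNearOut",T(568,352,.072))
show("S outFar",S(413,38,.068));show("S outNear",S(523,80,.068));show("S upRearFar",S(80,402,.068));show("S upRearNear",S(205,460,.068))
show("S lowRearFar",S(45,448,.060));show("S lowRearNear",S(180,505,.060));show("S lineFar",S(240,226,.068));show("S lineNear",S(352,273,.068))
d=lambda a,b:np.linalg.norm(P[a]-P[b])
print(d("outFar","outNear"),d("S outFar","S upRearFar"),d("S outNear","S upRearNear"))
x=P["S outFar"]-P["S upRearFar"]+P["S outNear"]-P["S upRearNear"];x[2]=0;x/=np.linalg.norm(x)
print("axis",x,np.degrees(np.arctan2(x[1],x[0])))
for k in P: print(k,round(P[k]@x*1000,1),round(float(P[k][:2]@[-x[1],x[0]])*1000,1))
E
```

```text
outFar [ 0.489  -0.0876  0.068 ]
outNear [ 0.4416 -0.0769  0.068 ]
lowRearFar [0.5513 0.1594 0.06  ]
lowRearNear [0.504  0.1715 0.06  ]
lineFar [0.5215 0.0427 0.068 ]
lineNear [0.4752 0.0529 0.068 ]
chFarOut [ 0.505  -0.0378  0.072 ]
chFarIn [0.5184 0.0013 0.072 ]
chNearIn [0.4631 0.0172 0.072 ]
chNearOut [ 0.4531 -0.0228  0.072 ]
S outFar [ 0.4878 -0.087   0.068 ]
S outNear [ 0.4418 -0.0756  0.068 ]
S upRearFar [0.5437 0.1455 0.068 ]
S upRearNear [0.4959 0.1575 0.068 ]
S lowRearFar [0.5502 0.1624 0.06  ]
S lowRearNear [0.4996 0.1723 0.06  ]
S lineFar [0.519  0.0414 0.068 ]
S lineNear [0.4744 0.0523 0.068 ]
0.04861600590626002 0.23905552380592254 0.23923524337880864
axis [-0.23003035 -0.97318346  0.        ] -103.29885843831434
outFar -27.2 496.1
outNear -26.7 447.5
lowRearFar -281.9 499.9
lowRearNear -282.8 451.1
lineFar -161.5 497.7
lineNear -160.8 450.3
chFarOut -79.4 500.1
chFarIn -120.5 504.2
chNearIn -123.3 446.7
chNearOut -82.0 446.2
S outFar -27.6 494.7
S outNear -28.1 447.3
S upRearFar -266.6 495.6
S upRearNear -267.3 446.4
S lowRearFar -284.6 498.1
S lowRearNear -282.6 446.6
S lineFar -159.7 495.5
S lineNear -160.0 449.6
```

Emit:
step_arm(targets="0 0 0 6.6;0 0 0 6.6;0 0 0 6.6;0 0 0 6.6;0 0 0 6.6;0 0 0 6.6;0 0 0 6.6;0 0 0 6.6;0 0 0 6.6;0 0 0 6.6;0 0 0 6.6;0 0 0 6.6", claw=2.0)

```text
time_s: 1.1
tcp_pos: [0.2546, 0.5704, 0.2219]
ee_rot: [[-0.235, -0.972, -0.0], [-0.972, 0.235, -0.001], [0.001, 0.0, -1.0]]
wrist_force: [-0.5, -0.9, 0.7]
gripper_width: 0.25
gripper_force: 0.0
```

```bash
cat >> h.py <<'E'
A=np.array([-0.2300,-0.9732]); N=np.array([0.9732,-0.2300])
def togo(s,l,z):
    st=sense(); R=np.array(st["ee_rot"]); p=np.array(st["tcp_pos"])
    g=np.r_[A*s+N*l,z]; d=R.T@(g-p)*100
    yaw=np.degrees(np.arctan2(R[1,0],R[0,0]))
    print("t",st["time_s"],"s,l,z",np.round([p[:2]@A*1000,p[:2]@N*1000,p[2]*1000],1),"yaw",yaw,"tool d cm",np.round(d,2),"turn",np.round(yaw+103.3,2),"F",np.round(st["wrist_force"],1),"w",st["gripper_width"])
E
python3 -c "
from h import *
togo(.02,.4725,.15)"
```

```text
t 1.1 s,l,z [-613.7  116.6  221.9] yaw -103.5855981324281 tool d cm [ 63.18 -35.92   7.26] turn -0.29 F [-0.5 -0.9  0.7] w 0.24959580244858404
```

Emit:
step_arm(targets="3 -1.7 0 0;3 -1.7 0 0;3 -1.7 0 0;3 -1.7 0 0;3 -1.7 0 0;3 -1.7 0 0;3 -1.7 0 0;3 -1.7 0 0;3 -1.7 0 0;3 -1.7 0 0;3 -1.7 0 0;3 -1.7 0 0")

```text
time_s: 2.1
tcp_pos: [0.3705, 0.1718, 0.2224]
ee_rot: [[-0.229, -0.973, -0.0], [-0.973, 0.229, 0.0], [0.0, 0.0, -1.0]]
wrist_force: [0.5, 0.5, -0.1]
gripper_width: 0.23
gripper_force: 0.0
```

Emit:
step_arm(targets="3 -1.7 0.5 -0.3;3 -1.7 0.5 0;3 -1.7 0.5 0;3 -1.7 0.5 0;3 -1.7 1 0;3 -1.7 1 0;3 -1.7 1 0;3 -1.7 1 0;3 -1.7 1 0;0 0 0 0;0 0 0 0")

```text
time_s: 3.02
tcp_pos: [0.4584, -0.1254, 0.1513]
ee_rot: [[-0.228, -0.974, -0.003], [-0.974, 0.228, 0.0], [0.001, 0.003, -1.0]]
wrist_force: [0.8, 0.8, 1.0]
gripper_width: 0.226
gripper_force: 0.0
```

```bash
python3 - <<'E'
from h import *
import pickle
togo(.02,.4725,.15)
st=sense(); c=cams.capture("wrist"); c["st"]=st; pickle.dump(c,open("w1.pkl","wb"))
print(c["vertical_fov"],c["cx"],c["cy"],np.round(c["tool_from_camera"],3))
cv2.imwrite("pics/w1.png",cv2.resize(c["frame"],(800,600),interpolation=cv2.INTER_CUBIC))
E
```

```text
t 3.0167 s,l,z [ 16.6 475.  151.3] yaw -103.17935081155646 tool d cm [0.34 0.25 0.13] turn 0.12 F [0.8 0.8 1. ] w 0.22611825500024418
65.70646984690485 276.52049454161073 211.27261187448534 [[ 0.    -0.96  -0.279  0.077]
 [ 1.     0.001 -0.    -0.001]
 [ 0.    -0.279  0.96  -0.163]
 [ 0.     0.     0.     1.   ]]
```

View pics/w1.png

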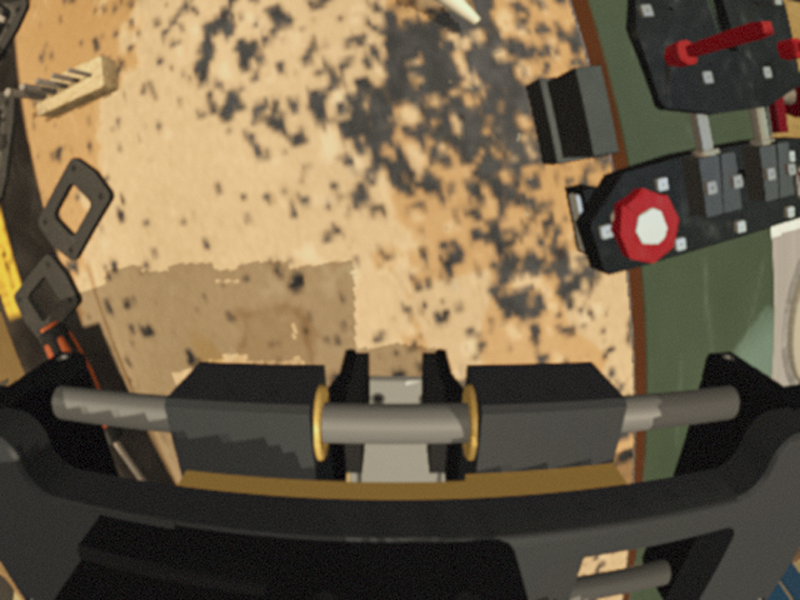

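Emit:
step_arm(targets="-0.1 0.2 2 0;-0.2 0 2 0;-0.2 0 2 0;-0.2 0 2 0;-0.2 0 1.5 0;-0.2 0 1 0;0 0 0 0;-0.4 0 0 0;-0.4 0 0 0;-0.4 0 0 0;0 0 0 0")

```text
time_s: 3.98
tcp_pos: [0.4633, -0.1001, 0.0486]
ee_rot: [[-0.223, -0.975, 0.002], [-0.975, 0.223, 0.0], [-0.001, -0.002, -1.0]]
wrist_force: [-0.5, 0.4, 0.0]
gripper_width: 0.229
gripper_force: 0.0
```

```bash
python3 -c "
from h import *
togo(-.017,.4725,.046)"
```

```text
t 3.9833 s,l,z [ -9.1 473.9  48.6] yaw -102.8710846413623 tool d cm [-0.79  0.14  0.26] turn 0.43 F [-0.5  0.4  0. ] w 0.2294674785072164
```

Emit:
step_arm(targets="-0.2 0.1 0.3 0;-0.2 0 0 0;-0.2 0 0 0;-0.2 0 0 0;-0.2 0 0 0;-0.2 0 0 0;-0.2 0 0 0;-0.2 0 0 0")

```text
time_s: 4.65
tcp_pos: [0.4649, -0.0852, 0.0445]
ee_rot: [[-0.224, -0.975, -0.0], [-0.975, 0.224, -0.0], [0.0, 0.0, -1.0]]
wrist_force: [0.4, -2.0, 0.4]
gripper_width: 0.227
gripper_force: 1.1
```

Emit:
step_arm(targets="-0.15 0 0 0;-0.15 0 0 0")

```text
time_s: 4.82
tcp_pos: [0.4656, -0.0822, 0.0445]
ee_rot: [[-0.224, -0.975, -0.0], [-0.975, 0.224, -0.0], [0.0, 0.0, -1.0]]
wrist_force: [0.0, -1.9, 0.9]
gripper_width: 0.228
gripper_force: 1.1
```

Emit:
step_arm(targets="-0.15 0 0 0;-0.15 0 0 0")

```text
time_s: 4.98
tcp_pos: [0.4663, -0.0793, 0.0445]
ee_rot: [[-0.224, -0.975, -0.0], [-0.975, 0.224, -0.0], [0.0, 0.0, -1.0]]
wrist_force: [-0.5, -1.9, 0.0]
gripper_width: 0.233
gripper_force: 1.0
```

```bash
python3 -c "
from h import *
togo(-.033,.4725,.046)"
```

```text
t 4.9833 s,l,z [-30.1 472.   44.5] yaw -102.9536763808436 tool d cm [-0.29 -0.05 -0.15] turn 0.35 F [-0.5 -1.9  0. ] w 0.232652818081862
```

Emit:
step_arm(targets="-0.15 0 0 0;-0.1 0 0 0")

```text
time_s: 5.15
tcp_pos: [0.4667, -0.077, 0.0445]
ee_rot: [[-0.224, -0.975, -0.001], [-0.975, 0.224, -0.0], [0.001, 0.0, -1.0]]
wrist_force: [-0.2, -5.0, 0.5]
gripper_width: 0.225
gripper_force: 2.1
```

Emit:
step_arm(targets="-0.1 0 0 0;-0.05 0 0 0")

```text
time_s: 5.32
tcp_pos: [0.467, -0.0756, 0.0445]
ee_rot: [[-0.224, -0.975, -0.001], [-0.975, 0.224, -0.0], [0.0, 0.0, -1.0]]
wrist_force: [-1.0, -3.7, 0.6]
gripper_width: 0.227
gripper_force: 2.1
```

Emit:
step_arm(targets="-0.1 0 0 0;-0.05 0 0 0")

```text
time_s: 5.48
tcp_pos: [0.4674, -0.0741, 0.0445]
ee_rot: [[-0.224, -0.975, -0.0], [-0.975, 0.224, -0.0], [0.0, 0.0, -1.0]]
wrist_force: [-0.9, -4.6, 0.4]
gripper_width: 0.229
gripper_force: 2.1
```

```bash
python3 - <<'E'
from h import *
import pickle
c=cams.capture("side");pickle.dump(c,open("side1.pkl","wb"))
togo(-.035,.4725,.046)
cv2.imwrite("pics/s1.png",cv2.resize(c["frame"][190:270,270:350],None,fx=7.5,fy=7.5,interpolation=cv2.INTER_CUBIC))
E
```

```text
t 5.5333 s,l,z [-35.5 472.   44.5] yaw -102.95678544967572 tool d cm [ 0.05 -0.05 -0.15] turn 0.34 F [-1.  -2.9  0.5] w 0.2334007036479028
```

View pics/s1.png

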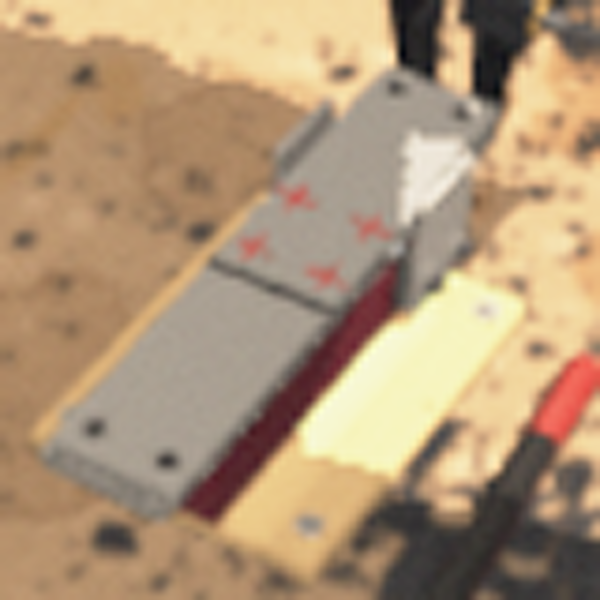

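The side crop shows the ends flush at the rear: one end face from (40,450) to (165,515) and no step. The push force doubled when the lower plate was met. Now I'll retreat, lift and go round to the rear end.

Emit:
step_arm(targets="0.5 0 0 0;1 0 0 0;0 0 -2.5 0;0 0 -2.5 0;0 0 -2.5 0.6;0 0 -2.5 0;-2.5 0 0 0;-2.5 0 0 0;-2.5 0 0 0;-2.5 0 0 0;-2.5 0 0 0;-2.5 0 0 0", claw=2.0)

```text
time_s: 6.53
tcp_pos: [0.4996, 0.0582, 0.1447]
ee_rot: [[-0.235, -0.972, 0.001], [-0.972, 0.235, 0.001], [-0.001, -0.001, -1.0]]
wrist_force: [0.4, 0.3, -0.4]
gripper_width: 0.224
gripper_force: 0.0
```

Emit:
step_arm(targets="-2.5 0 0 0;-2.5 0 0 0;-2.5 0 0 0;-2 0 0 0;0 0 0 0;0 0 0 0;0 0 0 0;0 0 0 0", claw=8.7)

```text
time_s: 7.2
tcp_pos: [0.5212, 0.1485, 0.1445]
ee_rot: [[-0.235, -0.972, -0.0], [-0.972, 0.235, 0.0], [0.0, 0.0, -1.0]]
wrist_force: [-0.6, -0.4, 0.5]
gripper_width: 0.753
gripper_force: 0.0
```

```bash
python3 - <<'E'
from h import *
import pickle
togo(-.268,.4725,.048)
t=cams.capture("top");pickle.dump(t,open("top1.pkl","wb"))
c=cams.capture("side");pickle.dump(c,open("side2.pkl","wb"))
a=cv2.resize(t["frame"][215:290,225:340],None,fx=6.9,fy=6.9,interpolation=cv2.INTER_CUBIC)
cv2.imwrite("pics/t2.png",a)
s=pickle.load(open("side1.pkl","rb"))
S=lambda U,V,z: at(s,(U+.5)/7.5-.5+270,(V+.5)/7.5-.5+190,z)
for n,p in dict(lineFar=S(215,262,.068),lineNear=S(338,311,.068),rearFar=S(42,445,.068),rearNear=S(168,503,.068)).items(): print(n,np.round(p,4),p[:2]@A,p[:2]@N)
E
```

```text
t 7.2 s,l,z [-264.4  473.1  144.5] yaw -103.6120392219415 tool d cm [-0.36  0.06  9.65] turn -0.31 F [-0.6 -0.4  0.5] w 0.7532686090535032
lineFar [0.5217 0.0629 0.068 ] -0.18120629762625656 0.49326419377813735
lineNear [0.4738 0.073  0.068 ] -0.18005499070216177 0.4443188241097731
rearFar [0.5489 0.1688 0.068 ] -0.29052404078733374 0.4953648078989732
rearNear [0.5015 0.18   0.068 ] -0.2905629260386368 0.44662344689749556
```

View pics/t2.png

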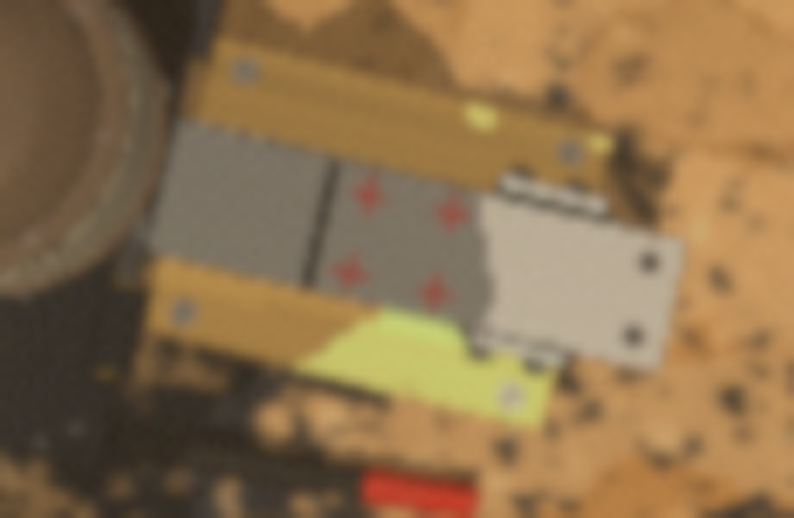

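The top crop shows the pair with its pen line at (322,222) and its outer end at (672,305); the arm hides the rear end. Next I'll descend astride the rear end and grip.

Emit:
step_arm(targets="-0.1 0.1 1 0;0 0 1.5 0;0 0 1.5 0;0 0 1.5 0;0 0 1.5 0;0 0 1.5 0;0 0 1 0;0 0 0.4 0;0 0 0 0;0 0 0 0")

```text
time_s: 8.13
tcp_pos: [0.5212, 0.1507, 0.0458]
ee_rot: [[-0.234, -0.972, 0.0], [-0.972, 0.234, 0.0], [-0.0, -0.0, -1.0]]
wrist_force: [0.3, 0.4, -0.1]
gripper_width: 1.0
gripper_force: 0.0
```

Emit:
step_arm(targets="0 0 0 0;0 0 0 0;0 0 0 0;0 0 0 0;0 0 0 0;0 0 0 0;0 0 0 0;0 0 0 0", claw=4.5)

```text
time_s: 8.8
tcp_pos: [0.5212, 0.1509, 0.0457]
ee_rot: [[-0.234, -0.972, 0.001], [-0.972, 0.234, 0.0], [-0.0, -0.001, -1.0]]
wrist_force: [0.8, 0.9, 0.7]
gripper_width: 0.566
gripper_force: 30.0
```

```bash
python3 - <<'E'
from h import *
import pickle
togo(-.268,.4725,.046)
E
```

```text
t 8.8 s,l,z [-266.7  472.5   45.7] yaw -103.54794507322362 tool d cm [-0.13 -0.   -0.03] turn -0.25 F [0.8 0.9 0.7] w 0.5659230589320752
```

Both plates are gripped: the opening is 49 mm at 30 N. Now I'll slide them outward.

Emit:
step_arm(targets="0.3 0 0 0;0.4 0 0 0;0.5 0 0 0;0.5 0 0 0;0.5 0 0 0;0.5 0 0 0;0.5 0 0 0;0.4 0 0 0;0.3 0 0 0")

```text
time_s: 9.55
tcp_pos: [0.5118, 0.1123, 0.0457]
ee_rot: [[-0.235, -0.972, 0.0], [-0.972, 0.235, 0.0], [-0.0, -0.0, -1.0]]
wrist_force: [0.6, 4.6, 0.3]
gripper_width: 0.57
gripper_force: 30.0
```

Emit:
step_arm(targets="0.5 0 0 0;0.6 0 0 0;0.6 0 0 0;0.6 0 0 0;0.6 0 0 0;0.6 0 0 0;0.5 0 0 0;0.3 0 0 0;0.2 0 0 0;0 0 0 0")

```text
time_s: 10.38
tcp_pos: [0.5011, 0.0684, 0.0457]
ee_rot: [[-0.234, -0.972, -0.0], [-0.972, 0.234, -0.001], [0.001, -0.0, -1.0]]
wrist_force: [1.7, 2.3, 2.2]
gripper_width: 0.573
gripper_force: 30.0
```

```bash
python3 - <<'E'
from h import *
import pickle
togo(-.165,.4725,.046)
t=cams.capture("top");pickle.dump(t,open("top3.pkl","wb"))
c=cams.capture("side");pickle.dump(c,open("side3.pkl","wb"))
a=cv2.resize(t["frame"][225:285,260:340],None,fx=7.5,fy=7.5,interpolation=cv2.INTER_CUBIC)
b=cv2.resize(c["frame"][180:240,290:350],None,fx=10,fy=10,interpolation=cv2.INTER_CUBIC)
cv2.imwrite("pics/t3.png",a); cv2.imwrite("pics/s3.png",b)
E
```

```text
t 10.3833 s,l,z [-181.9  471.9   45.7] yaw -103.56028330399624 tool d cm [ 1.69 -0.06 -0.03] turn -0.26 F [1.7 2.3 2.2] w 0.5726542303603126
```

View pics/t3.png

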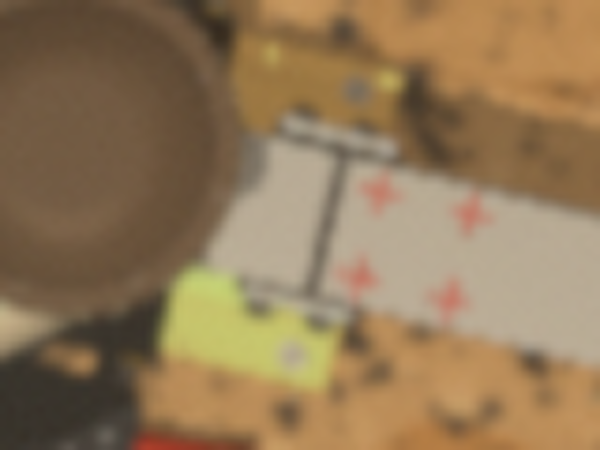

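View pics/s3.png

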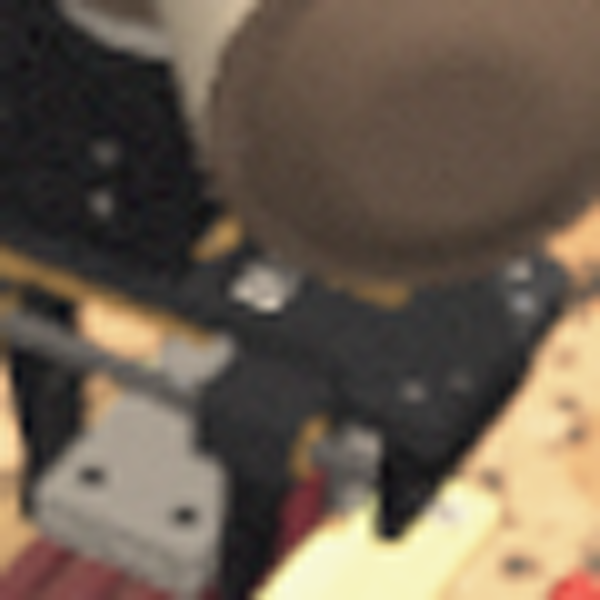

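The top crop shows the line at (329,222), between the cheeks with tops (285,115)-(398,155) and (245,285)-(350,312). The side crop shows the rear ends flush at (130,540). Next I'll rectify both views to plan for a precise relative measurement.

```bash
cat >> h.py <<'E'
def rect(c,z,s0,s1,l0,l1,k):   # plan view, mm in, k px/mm ; u=s, v=decreasing l
    pts=[(s0,l1),(s1,l1),(s1,l0),(s0,l0)]
    src=np.float32([proj(c,np.r_[A*s/1e3+N*l/1e3,z]) for s,l in pts]); w,h=int((s1-s0)*k),int((l1-l0)*k)
    return cv2.warpPerspective(c["frame"],cv2.getPerspectiveTransform(src,np.float32([(0,0),(w,0),(w,h),(0,h)])),(w,h),flags=cv2.INTER_CUBIC)
a=np.radians(-103.6); A=np.array([np.cos(a),np.sin(a)]); N=np.array([-A[1],A[0]])
def line(c,lo,hi):   # pen line position by darkness centroid
    out=[]
    for l in (455,465,475,485):
        g=rect(c,.068,lo,hi,l-4,l+4,10)[:,:,1].astype(float).mean(0); d=np.clip(np.median(g)-12-g,0,None); out.append(lo+(d@np.arange(len(g)))/d.sum()/10)
    return np.round(out,1)
E
python3 - <<'E'
from h import *
import pickle
t=pickle.load(open("top3.pkl","rb"));t0=pickle.load(open("top0.pkl","rb"));s=pickle.load(open("side3.pkl","rb"));s0=pickle.load(open("side0.pkl","rb"))
print("line3",line(t,-108,-85),"line0",line(t0,-172,-152)); togo(-.165,.4725,.046)
def tick(im,k,s0):
    for m in range(0,int(im.shape[1]/k),10):
        cv2.line(im,(m*k,0),(m*k,8),(255,0,255),1); cv2.putText(im,str(s0+m),(m*k+2,18),0,.35,(255,0,255),1)
    return im
P=[tick(rect(t0,.072,-130,-65,435,510,4),4,-130),tick(rect(t,.072,-130,-65,435,510,4),4,-130),
   tick(rect(s,.052,-260,-165,435,510,4),4,-260),tick(rect(s0,.052,-140,-45,435,510,4),4,-140)]
im=np.vstack([np.hstack([P[0],P[1]])[:, :760],]); lo=np.hstack([P[2],P[3]])
W=max(im.shape[1],lo.shape[1]); pad=lambda q:cv2.copyMakeBorder(q,0,0,0,W-q.shape[1],0)
o=np.vstack([pad(im),pad(lo)])[:600]; print(o.shape); cv2.imwrite("pics/r.png",o)
E
```

```text
line3 [ -98.1 -100.2 -100.   -99.1] line0 [-164.  -164.  -163.9 -163.9]
t 10.4833 s,l,z [-184.4  471.    45.7] yaw -103.54824610155305 tool d cm [ 1.94 -0.15 -0.03] turn -0.25 F [1.5 0.9 3.8] w 0.5710706489728441
(600, 760, 3)
```

View pics/r.png

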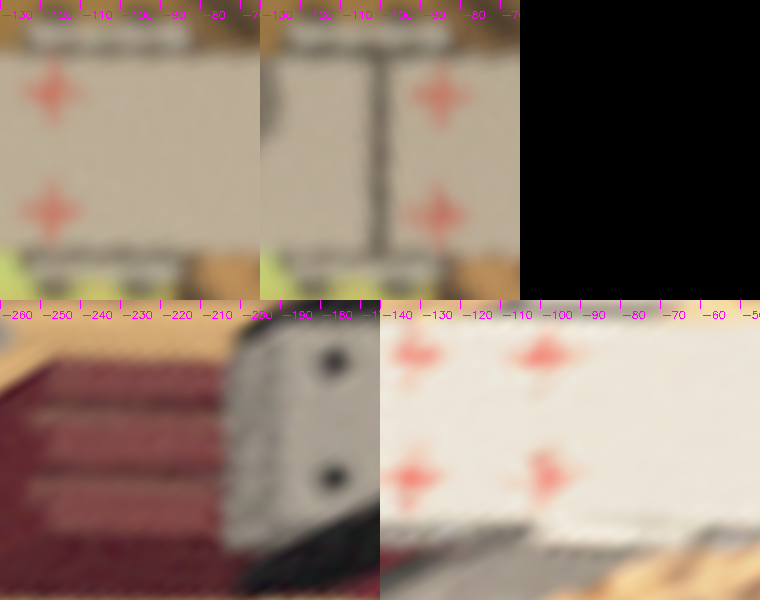

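The rectified views agree. From the cheeks the outer end is at s = -78.3 mm, and from the profile's rear edge it is at -77.5. The line is at about -100, so about 21.8 mm remain.

Emit:
step_arm(targets="0.2 0 0 0;0.3 0 0 0;0.4 0 0 0;0.4 0 0 0;0.4 0 0 0;0.3 0 0 0;0.2 0 0 0;0 0 0 0;0 0 0 0;0 0 0 0")

```text
time_s: 11.32
tcp_pos: [0.4963, 0.0478, 0.0457]
ee_rot: [[-0.234, -0.972, 0.0], [-0.972, 0.234, -0.0], [-0.0, -0.0, -1.0]]
wrist_force: [1.6, 3.1, 3.2]
gripper_width: 0.575
gripper_force: 30.0
```

```bash
python3 - <<'E'
from h import *
import pickle
togo(-.165,.4725,.046)
t=cams.capture("top");pickle.dump(t,open("top4.pkl","wb"));s=cams.capture("side");pickle.dump(s,open("side4.pkl","wb"))
s3=pickle.load(open("side3.pkl","rb"));t3=pickle.load(open("top3.pkl","rb"))
print("line",line(t,-88,-70),line(t3,-110,-92))
# pair displacement between the views, by template match (crosses in top; rear holes in side)
for n,a,b,z,(s0,s1),(l0,l1) in(("top",t3,t,.068,(-90,-40),(447,493)),("side",s3,s,.068,(-203,-178),(455,490))):
    T=rect(a,z,s0,s1,l0,l1,5); I=rect(b,z,s0+5,s1+35,l0-5,l1+5,5)
    m=cv2.matchTemplate(I,T,cv2.TM_CCOEFF_NORMED); _,v,_,p=cv2.minMaxLoc(m); print(n,v,"moved s",5+p[0]/5,"l",5-p[1]/5)
E
```

```text
t 11.3167 s,l,z [-163.2  471.1   45.7] yaw -103.53165216354186 tool d cm [-0.18 -0.14 -0.03] turn -0.23 F [1.6 3.1 3.2] w 0.5751665088026132
line [-78.7 -78.8 -78.8 -78.7] [ -99.9 -100.1 -100.   -99.9]
top 0.9787869453430176 moved s 21.2 l 0.20000000000000018
side 0.9719750881195068 moved s 21.2 l 0.40000000000000036
```

Emit:
step_arm(targets="0.05 0 0 0;0 0 0 0;0 0 0 0;0 0 0 0;0 0 0 0;0 0 0 0")

```text
time_s: 11.92
tcp_pos: [0.4963, 0.0476, 0.0457]
ee_rot: [[-0.234, -0.972, 0.001], [-0.972, 0.234, 0.001], [-0.001, -0.001, -1.0]]
wrist_force: [0.9, 5.3, 3.3]
gripper_width: 0.575
gripper_force: 30.0
```

```bash
python3 - <<'E'
from h import *
togo(-.165,.4725,.046)
print("line",line(cams.capture("top"),-88,-70))
print(r.finish_job())
E
```

```text
t 11.9167 s,l,z [-163.   471.2   45.7] yaw -103.54679091281653 tool d cm [-0.2  -0.13 -0.03] turn -0.25 F [0.9 5.3 3.3] w 0.5747872925561655
line [-78.6 -78.5 -78.7 -78.6]
the job is handed in; nothing more can be done
None
```

I knocked the plates flush well back on the rest, slid the pair out until the pen line was within about 1 mm of the profile's outer end by my camera measurements, and handed the job in at about 12 s with the rear end still gripped at 30 N; no verdict came back.

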